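# Empty finjan on the kitchen scale, then tare

## Robot

A 6-joint arm with a two-finger parallel gripper is mounted at the origin on the work surface. World frame = base frame: x ahead of the robot, y to its left, z up, the work surface at z = 0. Lengths are in m, angles in rad, forces in N, time in s.
With the tool pointing down it reaches from about 0.275 to 0.75 m from the base axis. Payload 10.2 kg.
Tool frame: the origin (TCP) lies at the very end of the fingers, on their centre line; the grasp point (between the pads) lies 19 mm behind it; z points along the fingers, y is the direction in which the jaws open and shut (so a half turn about z gives the same grasp; the last joint's range is limited). The gripper opens to 88 mm and grips with 3 to 60 N. Pads are 18 mm wide; open, the fingers measure 123 mm over their backs; the gripper's body (75 mm by 187 mm) begins 45 mm behind the grasp point.
Start: joints at [1.12, 0.313, 1.498, -0, 1.331, -0.223], TCP at [0.119, 0.511, 0.239] pointing down, gripper open.
Joint ranges: [-2.94, 2.94], [-0.97, 2.17], [0.19, 2.56], [-1.23, 4.37], [0.02, 3.11], [-2.88, 2.88]. Speed limits (rad/s): [2.39, 2.39, 3.01, 3.14, 3.14, 3.14].

## Interface

Orientations are given as a rotation vector (axis times angle).
In Python, from cell import env gives the robot as it stands. The module is installed in compiled form; this text tells all that it offers.
- The arm moves only by the tool step_arm, never from a script. Its argument "targets" is a list of rows, each a list of 7 numbers: the turn, a rotation vector about the tool's x, y, z in degrees, then the shift along the tool's x, y, z in m, then the closure, from -1 (fully open) to 1 (shut). In form: [[ax, ay, az, tx, ty, tz, gripper], ...]. A call has 1 to 20 rows; each row is the pose to reach, as a shift and turn from the pose commanded when the call began, along the tool's axes at that moment; what a row does not reach only later rows make up. A row lasts 1/10 s, in which the tool goes at most 50 mm and 8.59 degrees, less where a joint would pass 70% of its speed; a pose out of reach is approached as far as the arm can. A call with a gripper value outside its range is refused whole. The fingers move at their own pace and stop on an object; "newtons" is the grip in N (left out, the last holds). Time passes only in rows, so rows that repeat a pose let the fingers close. It gives the time, the measured TCP pose, the force and the opening at its end, in the units of the state.
- env.state(): the state, without advancing time (a new reading comes with each control period).
- env.get_image(name): name is "scene" or "top" or "wrist"; returns the picture (400x640x3 uint8, blue, green, red); there is no depth.
- env.camera_params(name): a dict with "K" (3x3 intrinsics, pixels), "dist_coeffs" ([k1, k2, p1, p2, k3] as OpenCV has them; the pictures are not rectified), "rvec" (rotation vector, rad) and "tvec" (3), from world to camera coordinates, as OpenCV has them. Camera axes: x right, y down, z forward; pixel columns grow to the right and rows downward; lengths in m; the calibration is good to about 2 mm. A picture is of the moment at which its call begins: read the wrist's pose just before it. camera_params takes no time and is no camera call; for the wrist camera it gives the pose at the moment of the call.
- env.sign_off(): hands the job in, once; it reports no verdict.
The state is a dict: "time_s": time; "qpos": joint angles; "joint_vel": joint speeds; "joint_torque": joint torques, N m; "tcp_pos": TCP position; "tcp_rot": TCP orientation; "contact_force": force on the tool from outside, world axes, zero at the start; "moment": the same for the moment, N m; "opening": opening from 0.0 (shut) to 1.0 (fully open).
Only numpy, scipy, OpenCV 4.12 (cv2) and the standard library are available. Lean on these libraries where they do the work, as an engineer would, in place of code of your own. Each camera call takes 0.05 s, during which the arm holds its last target.

## Task

Get the scale ready for weighing out coffee: gently set the empty white finjan cup upright on the middle of the scale's round steel platter and let go of it, then press the orange tare key fully down and let it come back up. Leave the two finjans that hold dates where they stand, and do not press the key before the empty cup stands on the platter.

Things in the scene. Friction and masses are not known exactly. Their poses are not given: they have to be found in the camera images.
- finjan_mid (a point): the centre, half-way up (28 mm above its underside), of the empty white ceramic finjan: a loose handleless round cup, 56 mm tall, 58 mm across at the rim, 54 mm across 18 mm above its underside and 42 mm at the foot, nearly straight-sided from 18 mm up, wall 3 mm, about 90 g. Its z axis is the cup's axis and points up when it stands upright. It stands on the shelf (z = 0) in one of three places, about 11 cm or more from the other cups
- dates_a_mid (a point): the centre, half-way up, of a finjan of the same shape and size with three brown dates standing in it, up to 16 mm above its rim; a bystander
- dates_b_mid (a point): the same for the second finjan with three dates in it; a bystander
- platter (a point): the centre of the upper face of the scale's flat round steel platter, 136 mm across, 32 mm above the shelf. The black kitchen scale (230 x 150 mm, body 26 mm high) is fixed to the shelf; the point's x axis runs along its length, from the panel with display and key to the platter, y across it to the left, z up
- tare_top (a point): the centre of the top of the orange round tare key, 28 mm across, its top 35 mm above the shelf and 9 mm above the scale's panel; it lies 115 mm from the platter's centre along the platter's -x and 35 mm along its -y. It is pressed straight down and moves with the key
- tare (a joint): travel of the tare key in m: 0 up, 0.005 fully down; its spring starts at about 2 N, needs about 5 N fully down and brings it back up
There are look-alikes about, which are no part of the job. What is shaped like the part that bears finjan_mid but pink is not meant.

How it is judged:
By the outcome, as a careful person would: the job done as asked, in the order asked, and still so for the second after the job is handed in, with the robot touching nothing.
It also fails if it takes over 45 s, if anything falls off the work surface, if the arm or the gripper's body presses on something with over 40 N, if the wrist force passes 120 N, or if a joint passes its speed limit or range.

## Working session

There is one attempt and no reset: what is moved stays moved. The work goes in short steps, Python scripts to look and compute and a tool call to move; the robot and the scene stay as the last step left them, time stands still between calls to the robot, and variables do not carry over. Pictures are saved under pics/ and viewed, and the job is handed in when it is done.

Besides the shell and the picture viewer there is one more tool, called after "Emit:" as a command line: name --pt "numbers of a row" for each row, then --argument value for the rest. step_arm: Moves the arm, as the interface text tells. Its arguments: {"type":"object","properties":{"targets":{"type":"array","items":{"type":"array","items":{"type":"number"}}},"newtons":{"type":"number"}},"required":["targets"]}

```bash
mkdir -p pics; python3 - <<'E'
from cell import env
import cv2
s=env.state(); print({k:s[k] for k in ('time_s','tcp_pos','tcp_rot','opening')})
for n in('scene','top'):
    cv2.imwrite(f'pics/{n}0.png',env.get_image(n)); p=env.camera_params(n); print(n,p)
E
```

```text
{'time_s': 0.0, 'tcp_pos': array([0.1184543 , 0.51121252, 0.2381493 ]), 'tcp_rot': array([-3.56911950e-01, -3.12081347e+00,  2.00503626e-03]), 'opening': 1.003082038207248}
scene {'K': array([[379.84745329,   0.        , 315.99738432],
       [  0.        , 379.84745329, 196.19732916],
       [  0.        ,   0.        ,   1.        ]]), 'dist_coeffs': array([-0.05407457,  0.        ,  0.        ,  0.        ,  0.        ]), 'rvec': array([ 2.50223782,  0.66248558, -0.21218795]), 'tvec': array([-0.47155909, -0.18268753,  0.94178742])}
top {'K': array([[432.91399142,   0.        , 324.35866731],
       [  0.        , 432.91399142, 193.70879339],
       [  0.        ,   0.        ,   1.        ]]), 'dist_coeffs': array([-0.03639057,  0.        ,  0.        ,  0.        ,  0.        ]), 'rvec': array([ 2.13024454, -2.16888946,  0.14457105]), 'tvec': array([0.04255792, 0.51360516, 0.93514132])}
```

View pics/scene0.png

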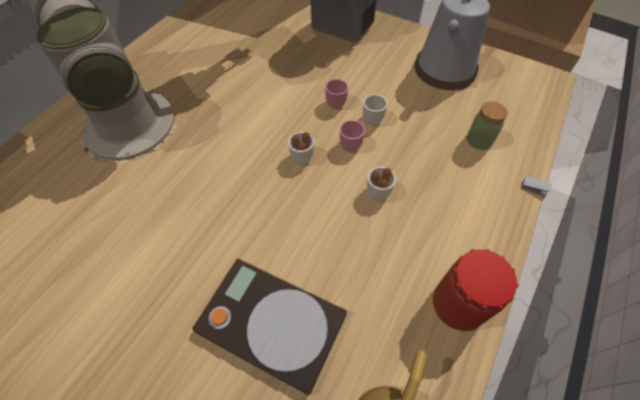

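View pics/top0.png

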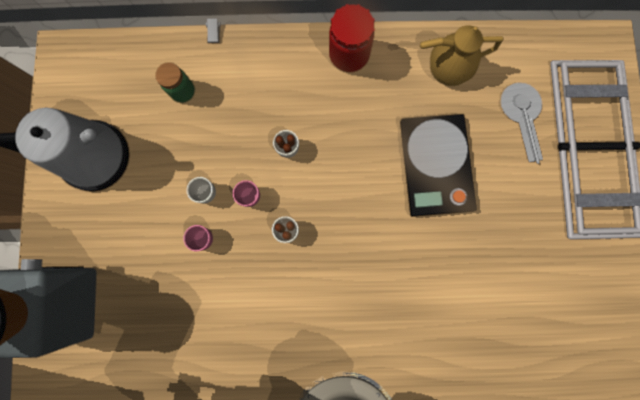

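The top picture shows the candidates for the empty white finjan. I also give the scene pixel where I matched it:
- White empty cup at (200,190), scene (375,110).
- Pink cups at (246,194) and (197,238).
- Date cups at (285,142) and (285,230).

The choice is the white cup at top (200,190). The scale's platter is at (437,149) and the key at (459,197). Next I check the choice in a close crop.

```bash
python3 - <<'E'
import cv2,numpy as np
t=cv2.imread('pics/top0.png'); s=cv2.imread('pics/scene0.png')
a=cv2.resize(t[150:260,160:270],(400,400),interpolation=cv2.INTER_CUBIC)
b=cv2.resize(s[70:160,315:405],(400,400),interpolation=cv2.INTER_CUBIC)
c=cv2.resize(t[105:225,390:490],None,fx=1.66,fy=1.66)
cv2.imwrite('pics/crop0.png',np.hstack([a,b]))
E
```

```text
(no output)
```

View pics/crop0.png

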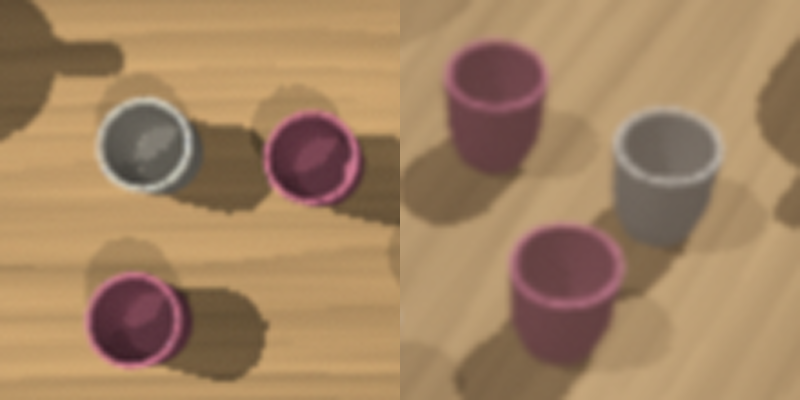

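The crop confirms it: the low-saturation white cup is empty. Its rim centre is at about (200,190) in top and (375,103) in scene, with pink neighbours to the right and below. Now I measure it and the scale.

```bash
cat > h.py <<'E'
import cv2,numpy as np
from cell import env
def cam(n,p=None):
    p=p or env.camera_params(n); R=cv2.Rodrigues(np.array(p['rvec']))[0]; return p,R,np.array(p['tvec']).ravel()
def ray(n,uv,p=None):
    p,R,t=cam(n,p); u=cv2.undistortPoints(np.array([[uv]],float),p['K'],p['dist_coeffs'])[0,0]
    d=R.T@np.array([u[0],u[1],1]); return -R.T@t,d/np.linalg.norm(d)
def onz(n,uv,z,p=None):
    c,d=ray(n,uv,p); return c+d*(z-c[2])/d[2]
def tri(r1,r2):
    (c1,d1),(c2,d2)=r1,r2
    k=np.linalg.lstsq(np.c_[d1,-d2],c2-c1,rcond=None)[0]
    a,b=c1+k[0]*d1,c2+k[1]*d2; return (a+b)/2,np.linalg.norm(a-b)
def blob(mask,near):
    cs,_=cv2.findContours(mask.astype(np.uint8),cv2.RETR_EXTERNAL,cv2.CHAIN_APPROX_NONE)
    cs=[c for c in cs if len(c)>10]
    c=min(cs,key=lambda c:np.hypot(*(c.reshape(-1,2).mean(0)-near)))
    return c,cv2.fitEllipse(cv2.convexHull(c) if len(cv2.convexHull(c))>6 else c)
E
python3 - <<'E'
from h import *
im={n:cv2.imread(f'pics/{n}0.png') for n in('top','scene')}
pts={}
for n,cup,pl,key in(('top',(200,190),(437,149),(459,197)),('scene',(375,103),(288,330),(219,318))):
    hsv=cv2.cvtColor(cv2.GaussianBlur(im[n],(3,3),0),cv2.COLOR_BGR2HSV); H,S,V=cv2.split(hsv)
    for nm,m,nr in (('pl',(S<50)&(V>105),pl),('key',(H<15)&(S>150)&(V>150),key),('cup',(S<60)&(V>135),cup)):
        c,e=blob(m,nr); pts[n,nm]=e[0]; print(n,nm,len(c),e, H[nr[1],nr[0]],S[nr[1],nr[0]],V[nr[1],nr[0]])
for nm,z in(('pl',.032),('key',.035),('cup',.056)):
    P,g=tri(ray('top',pts['top',nm]),ray('scene',pts['scene',nm])); print(nm,P,g,onz('top',pts['top',nm],z),onz('scene',pts['scene',nm],z))
for nm,uv in(('pinkR',(246,194)),('pinkL',(197,238)),('dA',(285,142)),('dB',(285,230)),('kettlebase',(127,160))):print(nm,onz('top',uv,.056))
E
```

```text
top pl 165 ((436.9234924316406, 148.17398071289062), (57.42255401611328, 59.80327606201172), 119.32140350341797) 20 10 160
top key 27 ((458.7961730957031, 196.18218994140625), (9.569106101989746, 10.556161880493164), 100.21577453613281) 11 175 197
top cup 72 ((199.4169158935547, 189.38674926757812), (25.395750045776367, 25.9713191986084), 65.26903533935547) 20 29 131
scene pl 227 ((286.83935546875, 329.6873474121094), (79.24286651611328, 83.22895050048828), 33.025211334228516) 170 5 163
scene key 38 ((218.65948486328125, 316.34051513671875), (13.300263404846191, 14.574359893798828), 45.0) 12 178 192
scene cup 60 ((374.9080505371094, 102.92294311523438), (16.738468170166016, 24.696813583374023), 95.67925262451172) 14 42 114
pl [ 0.61769664 -0.22838531  0.02194956] 0.00047071881856791057 [ 0.61510641 -0.22586428  0.032     ] [ 0.61979752 -0.22979327  0.032     ]
key [ 0.50425162 -0.26985989  0.02911713] 0.0009919176060231706 [ 0.50320822 -0.26842091  0.035     ] [ 0.50674793 -0.27005496  0.035     ]
cup [0.52693835 0.30990567 0.05214523] 0.0006898310106414931 [0.52606201 0.30855625 0.056     ] [0.52850307 0.30630142 0.056     ]
pinkR [0.51391668 0.20540781 0.056     ]
pinkL [0.41936574 0.31163291 0.056     ]
dA [0.62950692 0.11906507 0.056     ]
dB [0.43351255 0.12009222 0.056     ]
kettlebase [0.59561037 0.47357151 0.056     ]
```

```bash
python3 - <<'E'
from h import *
for n in('top','scene'):
    p=env.camera_params(n)
    for nm,P in(('tcp',(.118,.511,.24)),('body',(.118,.511,.35)),('base',(0,0,0))):
        print(n,nm,cv2.projectPoints(np.array([P],float),p['rvec'],p['tvec'],p['K'],p['dist_coeffs'])[0].ravel().round(0))
for nm,uv in(('box',(95,300)),('kettle',(95,155)),('kettleedge',(127,155))):print(nm,onz('top',uv,0),onz('top',uv,.2))
cv2.imwrite('pics/w0.png',env.get_image('wrist'))
E
```

```text
top tcp [ 46. 414.]
top body [ -1. 441.]
top base [344. 429.]
scene tcp [270. -55.]
scene body [ 265. -104.]
scene base [129. 124.]
box [ 2.84090392e-01  5.60492368e-01 -1.11022302e-16] [0.3037823  0.45448895 0.2       ]
kettle [0.6221568  0.57809789 0.        ] [0.57399635 0.46856092 0.2       ]
kettleedge [0.62045509 0.50042272 0.        ] [0.57263618 0.40647571 0.2       ]
```

View pics/w0.png

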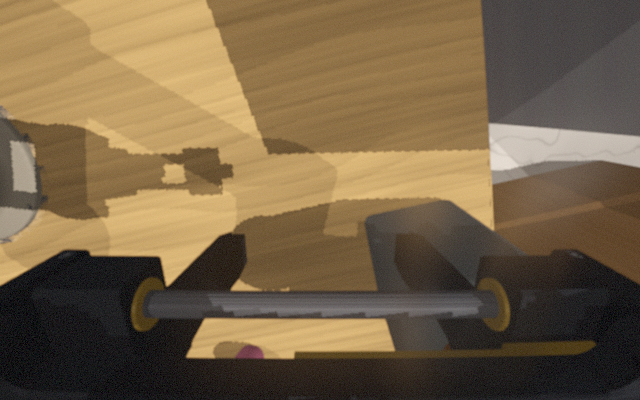

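A tall dark box stands just ahead and to the left of the gripper, so I move right (-y) first. Then I go forward to above the cup and turn the jaws diagonally, between the two pink neighbours.

Emit:
step_arm --pt "0 0 0 -0.012 -0.049 0 -1" --pt "0 0 0 -0.023 -0.098 0 -1" --pt "0 0 0 -0.034 -0.147 0 -1" --pt "0 0 0 -0.045 -0.195 0 -1" --pt "0 0 0 -0.045 -0.195 0 -1" --pt "0 0 -8 -0.09 -0.185 0.01 -1" --pt "0 0 -16 -0.135 -0.175 0.02 -1" --pt "0 0 -24 -0.18 -0.165 0.03 -1" --pt "0 0 -32 -0.225 -0.154 0.04 -1" --pt "0 0 -40 -0.27 -0.144 0.04 -1" --pt "0 0 -48 -0.315 -0.134 0.04 -1" --pt "0 0 -56 -0.36 -0.124 0.04 -1" --pt "0 0 -58 -0.38 -0.119 0.04 -1" --pt "0 0 -58 -0.38 -0.119 0.04 -1" --pt "0 0 -58 -0.38 -0.119 0.04 -1" --pt "0 0 -58 -0.38 -0.119 0.04 -1" --pt "0 0 -58 -0.38 -0.119 0.04 -1"

```text
time_s: 1.85
tcp_pos: [0.4609, 0.3101, 0.1991]
tcp_rot: [-1.202, 2.902, 0.0]
contact_force: [0.0, 0.3, 0.4]
opening: 1.004
```

```bash
python3 - <<'E'
from h import *
s=env.state(); print(s['tcp_pos'],s['tcp_rot'],s['qpos'],cv2.Rodrigues(s['tcp_rot'])[0].round(3))
p=env.camera_params('wrist'); R=cv2.Rodrigues(p['rvec'])[0]; print(-R.T@p['tvec'],R[2])
import pickle; pickle.dump(p,open('w1.pkl','wb'))
cv2.imwrite('pics/w1.png',env.get_image('wrist'))
E
```

```text
[0.46094545 0.31009179 0.19906322] [-1.20159243e+00  2.90245235e+00  1.09343878e-04] [ 3.81250533e-01  4.11912247e-01  1.46384399e+00  7.58974331e-05
  1.26559046e+00 -1.97458872e+00] [[-0.707 -0.707  0.   ]
 [-0.707  0.707  0.   ]
 [-0.    -0.    -1.   ]]
[0.40662371 0.25395798 0.34551841] [ 0.21150598  0.21222443 -0.95405766]
```

View pics/w1.png

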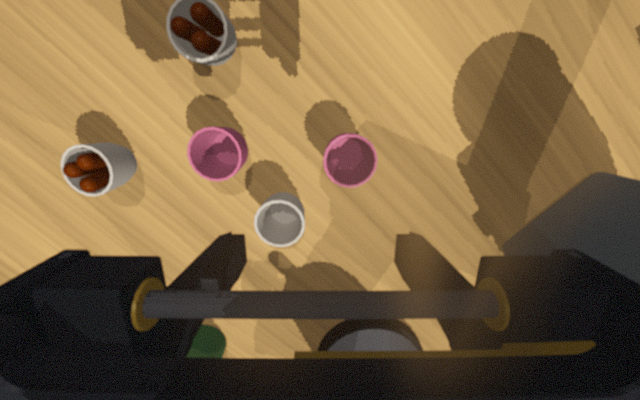

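The wrist picture shows the white cup's rim at (280,222), pink rims at (217,153) and (350,160), and date cups at (198,30) and (87,170). I shift for a second wrist view.

Emit:
step_arm --pt "0 0 0 -0.02 0.03 0 -1" --pt "0 0 0 -0.03 0.06 0 -1" --pt "0 0 0 -0.03 0.06 0 -1" --pt "0 0 0 -0.03 0.06 0 -1" --pt "0 0 0 -0.03 0.06 0 -1"

```text
time_s: 2.4
tcp_pos: [0.4409, 0.3727, 0.1988]
tcp_rot: [-1.2, 2.903, -0.0]
contact_force: [0.4, 0.0, 0.4]
opening: 1.0
```

```bash
python3 - <<'E'
from h import *
import pickle
p1=pickle.load(open('w1.pkl','rb')); print(env.state()['tcp_pos'])
p=env.camera_params('wrist'); pickle.dump(p,open('w2.pkl','wb'))
im2=env.get_image('wrist'); cv2.imwrite('pics/w2.png',im2)
g=cv2.projectPoints(np.array([[.527,.309,.056]]),p['rvec'],p['tvec'],p['K'],p['dist_coeffs'])[0].ravel(); print(g)
vis=[]
for im,nr,pp in((cv2.imread('pics/w1.png'),(280,222),p1),(im2,g,p)):
    H,S,V=cv2.split(cv2.cvtColor(cv2.GaussianBlur(im,(3,3),0),cv2.COLOR_BGR2HSV))
    for th in(150,165):
        try:
            c,e=blob((S<45)&(V>th),nr); print(th,len(c),e,onz('wrist',e[0],.056,pp))
        except Exception as x: print(x)
    x,y=map(int,nr); vis.append(cv2.resize(im[max(0,y-45):y+45,x-45:x+45],(400,400)))
cv2.imwrite('pics/c2.png',np.hstack(vis))
E
```

```text
[0.44090348 0.37269124 0.19884471]
[225.4797873  199.05492923]
150 135 ((279.264404296875, 222.33436584472656), (46.281585693359375, 50.052734375), 107.40589904785156) [0.5255162  0.30746759 0.056     ]
165 134 ((279.17681884765625, 222.54254150390625), (45.751800537109375, 50.06229782104492), 107.98841857910156) [0.52577538 0.30756973 0.056     ]
150 142 ((225.62652587890625, 197.4456787109375), (47.76128005981445, 53.065975189208984), 118.3106918334961) [0.52542573 0.30793169 0.056     ]
165 141 ((225.4246063232422, 197.5544891357422), (47.37610626220703, 52.92179489135742), 120.97654724121094) [0.5256828  0.30785271 0.056     ]
```

View pics/c2.png

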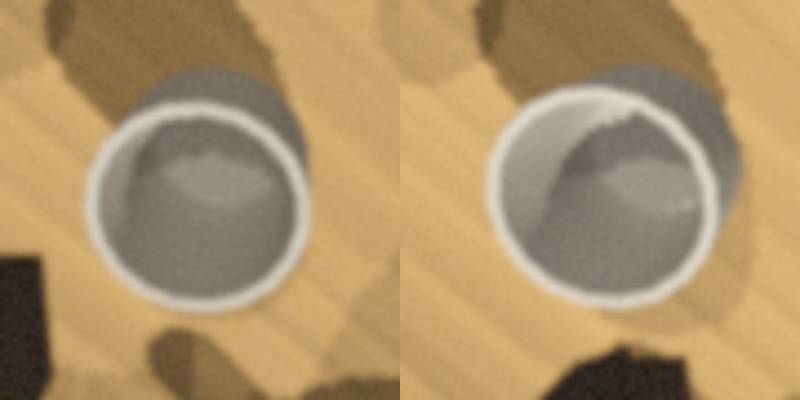

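Both wrist views put the rim at (0.5256, 0.3077) when cast onto z=0.056, agreeing within 0.5 mm. So the height is confirmed. The second view shows the rim at (225,197). Now I descend over the cup.

Emit:
step_arm --pt "0 0 0 -0.006 -0.045 0 -1" --pt "0 0 0 -0.012 -0.09 0 -1" --pt "0 0 0 -0.014 -0.106 0 -1" --pt "0 0 0 -0.014 -0.106 0 -1" --pt "0 0 0 -0.014 -0.106 0.04 -1" --pt "0 0 0 -0.014 -0.106 0.08 -1" --pt "0 0 0 -0.014 -0.106 0.1 -1" --pt "0 0 0 -0.014 -0.106 0.12 -1" --pt "0 0 0 -0.014 -0.106 0.14 -1" --pt "0 0 0 -0.014 -0.106 0.16 -1" --pt "0 0 0 -0.014 -0.106 0.179 -1" --pt "0 0 0 -0.014 -0.106 0.179 -1" --pt "0 0 0 -0.014 -0.106 0.179 -1"

```text
time_s: 3.75
tcp_pos: [0.525, 0.3089, 0.0204]
tcp_rot: [-1.202, 2.902, 0.0]
contact_force: [0.5, -1.0, 1.0]
opening: 1.004
```

```bash
python3 - <<'E'
from h import *
a=env.get_image('wrist');b=env.get_image('top')[130:260,130:300]
cv2.imwrite('pics/w3.png',np.hstack([cv2.resize(a,(480,300)),cv2.resize(b,(320,300))]))
E
```

```text
(no output)
```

View pics/w3.png

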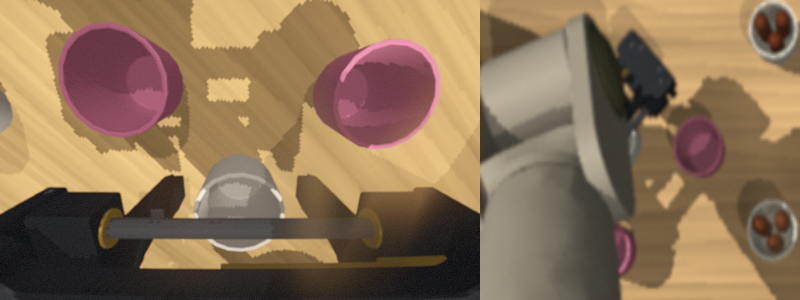

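The wrist picture shows the white cup centred between the fingers, rim at about (240,210) in the half-size view, with the pink cups clear. Now I close.

Emit:
step_arm --pt "0 0 0 0 0 0 1" --pt "0 0 0 0 0 0 1" --pt "0 0 0 0 0 0 1" --pt "0 0 0 0 0 0 1" --pt "0 0 0 0 0 0 1" --pt "0 0 0 0 0 0 1" --pt "0 0 0 0 0 0 1" --pt "0 0 0 0 0 0 1" --newtons 12

```text
time_s: 4.65
tcp_pos: [0.5256, 0.3082, 0.0198]
tcp_rot: [-1.201, 2.903, -0.0]
contact_force: [-1.0, -0.4, 1.8]
opening: 0.634
```

The opening is 0.634, or 56 mm, as expected for this cup. I lift it.

Emit:
step_arm --pt "0 0 0 0 0 -0.015 1" --pt "0 0 0 0 0 -0.035 1" --pt "0 0 0 0 0 -0.06 1" --pt "0 0 0 0 0 -0.09 1" --pt "0 0 0 0 0 -0.12 1" --pt "0 0 0 0 0 -0.15 1" --pt "0 0 0 0 0 -0.15 1" --pt "0 0 0 0 0 -0.15 1"

```text
time_s: 5.45
tcp_pos: [0.5254, 0.3082, 0.17]
tcp_rot: [-1.201, 2.903, -0.0]
contact_force: [-0.1, -0.3, -0.3]
opening: 0.636
```

```bash
python3 - <<'E'
from h import *
a=env.get_image('wrist');b=env.get_image('scene')
cv2.imwrite('pics/w4.png',np.hstack([cv2.resize(a,(400,250)),cv2.resize(b,(400,250))]))
E
```

```text
(no output)
```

View pics/w4.png

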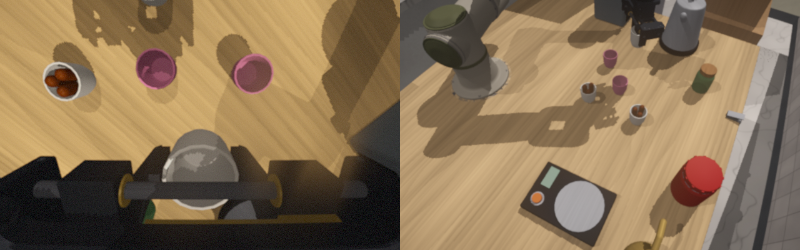

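The cup hangs upright in the fingers, with the wrist view showing its rim at about (200,185). I carry it high to a viewing pose beside the platter, turning the jaws toward y.

Emit:
step_arm --pt "0 0 2 0.008 -0.015 -0.01 1" --pt "0 0 5 0.022 -0.04 -0.02 1" --pt "0 0 8 0.037 -0.07 -0.03 1" --pt "0 0 11 0.053 -0.1 -0.03 1" --pt "0 0 14 0.069 -0.13 -0.03 1" --pt "0 0 17 0.085 -0.16 -0.03 1" --pt "0 0 20 0.101 -0.19 -0.03 1" --pt "0 0 23 0.117 -0.22 -0.03 1" --pt "0 0 26 0.132 -0.25 -0.03 1" --pt "0 0 29 0.148 -0.28 -0.03 1" --pt "0 0 32 0.164 -0.31 -0.03 1" --pt "0 0 35 0.18 -0.34 -0.03 1" --pt "0 0 38 0.196 -0.37 -0.03 1" --pt "0 0 41 0.206 -0.39 -0.03 1" --pt "0 0 44 0.212 -0.4 -0.03 1" --pt "0 0 45 0.214 -0.405 -0.03 1" --pt "0 0 45 0.214 -0.405 -0.03 1" --pt "0 0 45 0.214 -0.405 -0.03 1"

```text
time_s: 7.35
tcp_pos: [0.66, -0.1293, 0.1997]
tcp_rot: [-0.0, -3.141, -0.0]
contact_force: [0.9, 0.8, -1.5]
opening: 0.632
```

```bash
python3 - <<'E'
from h import *
import pickle
s=env.state(); print(s['tcp_pos'],s['tcp_rot'],s['opening'],s['qpos'])
pickle.dump(env.camera_params('wrist'),open('w5.pkl','wb'))
cv2.imwrite('pics/w5.png',env.get_image('wrist'))
E
```

```text
[ 0.65995411 -0.12928211  0.19970766] [-3.89809096e-05 -3.14119179e+00 -3.97972600e-04] 0.6324494858496289 [-3.67291763e-01  6.76463874e-01  1.03918367e+00  9.35319227e-05
  1.42641020e+00 -1.93807675e+00]
```

View pics/w5.png

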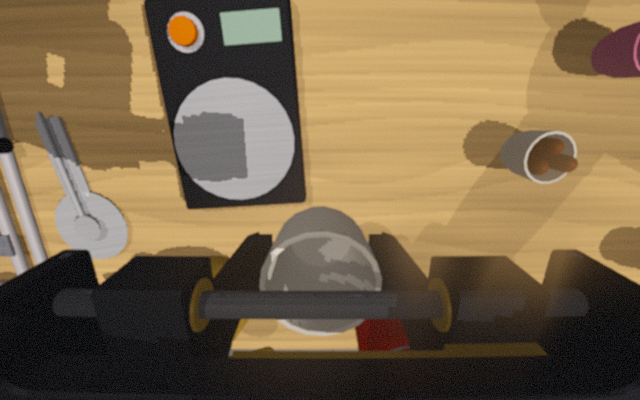

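The wrist picture shows the platter at about (235,139) with a shadow on its left, and the orange key at (184,32). The upright cup is between the fingers. I move partway for a second view.

Emit:
step_arm --pt "0 0 0 -0.01 -0.02 0 1" --pt "0 0 0 -0.01 -0.045 0 1" --pt "0 0 0 -0.01 -0.06 0 1" --pt "0 0 0 -0.01 -0.06 0 1" --pt "0 0 0 -0.01 -0.06 0 1"

```text
time_s: 7.9
tcp_pos: [0.6701, -0.1888, 0.1998]
tcp_rot: [-0.001, -3.142, -0.001]
contact_force: [-0.2, 0.8, -0.9]
opening: 0.637
```

```bash
python3 - <<'E'
from h import *
import pickle
s=env.state(); print(s['tcp_pos'],s['tcp_rot'])
p1=pickle.load(open('w5.pkl','rb')); p2=env.camera_params('wrist')
im2=env.get_image('wrist'); cv2.imwrite('pics/w6.png',im2)
im1=cv2.imread('pics/w5.png')
E={}
for k,im,p in((1,im1,p1),(2,im2,p2)):
    H,S,V=cv2.split(cv2.cvtColor(cv2.GaussianBlur(im,(3,3),0),cv2.COLOR_BGR2HSV))
    for nm,m,P in(('pl',(S<45)&(V>70),(.617,-.228,.032)),('key',(H<18)&(S>150)&(V>140),(.504,-.269,.035))):
        g=cv2.projectPoints(np.array([P]),p['rvec'],p['tvec'],p['K'],p['dist_coeffs'])[0].ravel()
        c,e=blob(m,g); E[k,nm]=e[0]; print(k,nm,g,len(c),e,onz('wrist',e[0],P[2],p))
        cv2.ellipse(im,e,(0,255,0),1)
for nm in('pl','key'): print(nm,tri(ray('wrist',E[1,nm],p1),ray('wrist',E[2,nm],p2)))
cv2.imwrite('pics/c6.png',np.hstack([im1[:260,100:460],im2[:260,100:460]]))
E
```

```text
[ 0.67008476 -0.18882913  0.19979469] [-9.61177122e-04 -3.14155606e+00 -6.67082272e-04]
1 pl [233.62901541 141.81812631] 347 ((233.90672302246094, 138.09298706054688), (117.74307250976562, 128.4759063720703), 140.22547912597656) [ 0.61286059 -0.22731398  0.032     ]
1 key [182.7923836   29.33977027] 81 ((182.53799438476562, 30.635704040527344), (26.057802200317383, 31.90093421936035), 136.18954467773438) [ 0.50517109 -0.26941373  0.035     ]
2 pl [285.95610321 132.52982181] 354 ((286.3006591796875, 128.75523376464844), (122.20883178710938, 128.0679473876953), 151.56866455078125) [ 0.61289069 -0.22747087  0.032     ]
2 key [240.56377966  17.25742203] 81 ((239.50674438476562, 18.60107421875), (26.62806510925293, 31.3696346282959), 150.04759216308594) [ 0.50518093 -0.27014604  0.035     ]
pl (array([ 0.61294145, -0.22757015,  0.03116686]), np.float64(3.516758096664677e-06))
key (array([ 0.50418521, -0.27108992,  0.03127812]), np.float64(0.00010830570269021102))
```

View pics/c6.png

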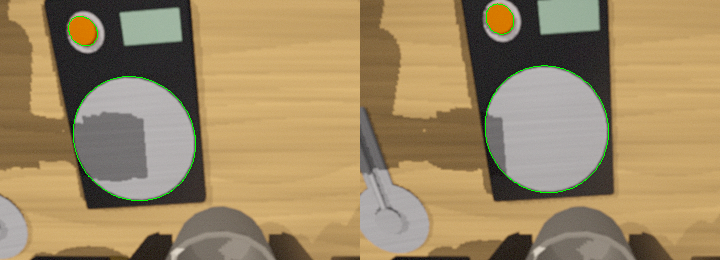

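Platter: the two wrist views give (0.613, -0.2275) at height 0.031, and the ellipses at (234,138) and (286,129) fit well. Key: about (0.505, -0.270). I lower the cup to about 4 mm above the platter.

Emit:
step_arm --pt "0 0 0 0.02 -0.014 0 1" --pt "0 0 0 0.043 -0.03 0.01 1" --pt "0 0 0 0.056 -0.038 0.03 1" --pt "0 0 0 0.056 -0.038 0.055 1" --pt "0 0 0 0.056 -0.038 0.08 1" --pt "0 0 0 0.056 -0.038 0.105 1" --pt "0 0 0 0.056 -0.038 0.125 1" --pt "0 0 0 0.056 -0.038 0.137 1" --pt "0 0 0 0.056 -0.038 0.143 1" --pt "0 0 0 0.056 -0.038 0.144 1" --pt "0 0 0 0.056 -0.038 0.144 1" --pt "0 0 0 0.056 -0.038 0.144 1"

```text
time_s: 9.15
tcp_pos: [0.6145, -0.2277, 0.0567]
tcp_rot: [0.001, 3.14, -0.001]
contact_force: [0.7, 0.0, -1.5]
opening: 0.632
```

```bash
python3 - <<'E'
from h import *
a=env.get_image('wrist');b=env.get_image('scene')[220:400,150:400]
cv2.imwrite('pics/w7.png',np.hstack([cv2.resize(a,(448,280)),cv2.resize(b,(350,280))]))
s=env.state(); print(s['tcp_pos'],s['contact_force'])
E
```

```text
[ 0.61436483 -0.22769623  0.05646096] [ 0.1526978   0.50710257 -1.5361526 ]
```

View pics/w7.png

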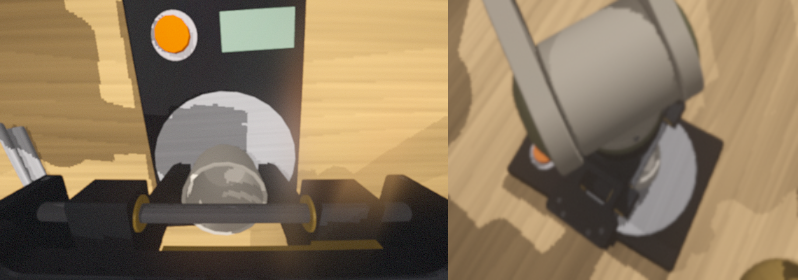

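The cup, at about (225,185) in the left pane, hovers over the middle of the platter. The key is at (172,34). I lower it in 1 mm steps.

Emit:
step_arm --pt "0 0 0 0 0 0.001 1" --pt "0 0 0 0 0 0.002 1" --pt "0 0 0 0 0 0.003 1" --pt "0 0 0 0 0 0.003 1"

```text
time_s: 9.65
tcp_pos: [0.614, -0.2275, 0.0525]
tcp_rot: [-0.001, -3.141, -0.0]
contact_force: [1.3, -0.1, -1.1]
opening: 0.635
```

Emit:
step_arm --pt "0 0 0 0 0 0.0005 1" --pt "0 0 0 0 0 0.001 1" --pt "0 0 0 0 0 0.001 1"

```text
time_s: 9.95
tcp_pos: [0.6142, -0.2276, 0.0519]
tcp_rot: [0.001, 3.141, -0.0]
contact_force: [-1.0, 0.2, -0.5]
opening: 0.637
```

Emit:
step_arm --pt "0 0 0 0 0 0.0005 1" --pt "0 0 0 0 0 0.001 1" --pt "0 0 0 0 0 0.001 1"

```text
time_s: 10.25
tcp_pos: [0.6143, -0.2276, 0.0518]
tcp_rot: [0.001, 3.141, -0.001]
contact_force: [-3.0, 1.3, 7.5]
opening: 0.633
```

It touches at about 7 N. I ease off half a millimetre, open slowly, then rise.

Emit:
step_arm --pt "0 0 0 0 0 -0.0006 1" --pt "0 0 0 0 0 -0.0006 1" --pt "0 0 0 0 0 -0.0006 -0.35" --pt "0 0 0 0 0 -0.0006 -0.6" --pt "0 0 0 0 0 -0.0006 -1" --pt "0 0 0 0 0 -0.0006 -1" --pt "0 0 0 0 0 -0.0006 -1" --pt "0 0 0 0 0 -0.0006 -1"

```text
time_s: 11.05
tcp_pos: [0.6141, -0.2275, 0.0513]
tcp_rot: [-0.001, -3.142, -0.0]
contact_force: [-1.0, 0.4, 0.2]
opening: 1.002
```

Emit:
step_arm --pt "0 0 0 0 0 -0.01 -1" --pt "0 0 0 0 0 -0.03 -1" --pt "0 0 0 0 0 -0.06 -1" --pt "0 0 0 0 0 -0.1 -1" --pt "0 0 0 0 0 -0.14 -1" --pt "0 0 0 0 0 -0.15 -1" --pt "0 0 0 0 0 -0.15 -1"

```text
time_s: 11.75
tcp_pos: [0.6146, -0.2278, 0.2035]
tcp_rot: [0.001, 3.138, -0.003]
contact_force: [0.4, 0.4, -1.0]
opening: 1.001
```

```bash
python3 - <<'E'
from h import *
import pickle
s=env.state(); print(s['tcp_pos'],s['opening'],s['contact_force'])
p=env.camera_params('wrist'); im=env.get_image('wrist'); cv2.imwrite('pics/w8.png',im)
H,S,V=cv2.split(cv2.cvtColor(cv2.GaussianBlur(im,(3,3),0),cv2.COLOR_BGR2HSV))
c,e=blob((H<18)&(S>150)&(V>140),(200,60)); print(e,onz('wrist',e[0],.035,p))
E
```

```text
[ 0.61456085 -0.22779814  0.20348178] 1.0005493049516039 [ 0.35612498  0.36613178 -1.00614896]
((281.1564636230469, 77.2614517211914), (24.822969436645508, 26.90212631225586), 146.68527221679688) [ 0.50465587 -0.27045017  0.035     ]
```

View pics/w8.png

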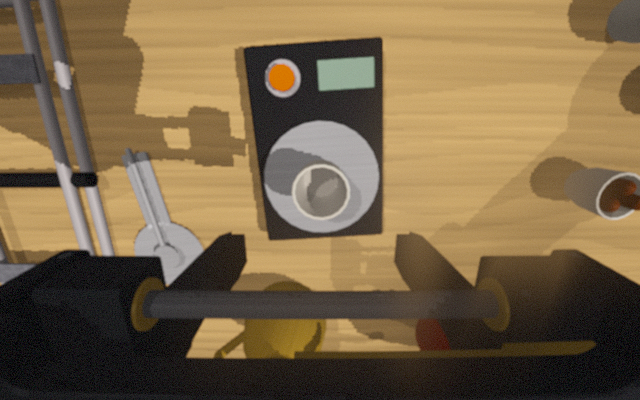

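The cup stands upright and alone near the platter's middle, rim at (321,192). The key is at (281,77), or (0.5047, -0.2702). I close the fingers and go above the key.

Emit:
step_arm --pt "0 0 0 0.03 -0.012 0 1" --pt "0 0 0 0.065 -0.025 0 1" --pt "0 0 0 0.1 -0.039 0 1" --pt "0 0 0 0.11 -0.0425 0 1" --pt "0 0 0 0.11 -0.0425 0.03 1" --pt "0 0 0 0.11 -0.0425 0.07 1" --pt "0 0 0 0.11 -0.0425 0.11 1" --pt "0 0 0 0.11 -0.0425 0.135 1" --pt "0 0 0 0.11 -0.0425 0.145 1" --pt "0 0 0 0.11 -0.0425 0.145 1" --pt "0 0 0 0.11 -0.0425 0.145 1" --pt "0 0 0 0.11 -0.0425 0.145 1"

```text
time_s: 13.0
tcp_pos: [0.5047, -0.2703, 0.0577]
tcp_rot: [0.001, 3.14, -0.002]
contact_force: [0.3, -0.4, -0.0]
opening: 0.005
```

```bash
python3 - <<'E'
from h import *
s=env.state(); print(s['tcp_pos'],s['opening'],s['contact_force'])
a=env.get_image('wrist');b=env.get_image('top')[100:240,370:510]
cv2.imwrite('pics/w9.png',np.hstack([cv2.resize(a,(480,300)),cv2.resize(b,(300,300))]))
E
```

```text
[ 0.50470207 -0.27034291  0.05766485] 0.005002111119297324 [ 0.2841352  -0.35147229 -0.03444617]
```

View pics/w9.png

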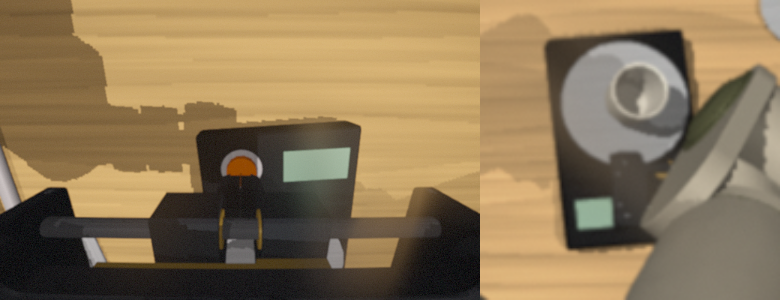

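```bash
python3 - <<'E'
from h import *
import pickle
p=pickle.load(open('w5.pkl','rb'))
# wrist pose at w8: rebuild by shifting camera with tcp (same orientation)
R=cv2.Rodrigues(p['rvec'])[0]; C=-R.T@np.array(p['tvec']).ravel()+np.array([.61456,-.22780,.20348])-np.array([.65995,-.12928,.19971]); q=dict(p); q['tvec']=-R@C
im=cv2.imread('pics/w8.png'); H,S,V=cv2.split(cv2.cvtColor(cv2.GaussianBlur(im,(3,3),0),cv2.COLOR_BGR2HSV))
print('chk key',onz('wrist',(281.156,77.26),.035,q))
g=V.copy()
for th in(185,195,205,215):
    try:
        c,e=blob((V>th)&(S<60),(321,192)); print(th,e,onz('wrist',e[0],.088,q))
    except Exception as x: print(th,x)
c,e=blob((S<45)&(V>70),(321,177)); print('pl',e,onz('wrist',e[0],.032,q))
E
```

```text
chk key [ 0.50406097 -0.27025385  0.035     ]
185 ((320.5509033203125, 192.133056640625), (55.30754852294922, 57.90271759033203), 78.9199447631836) [ 0.61531847 -0.22851173  0.088     ]
195 ((320.5141296386719, 191.99708557128906), (54.198402404785156, 56.747745513916016), 79.54777526855469) [ 0.61517799 -0.22854829  0.088     ]
205 ((302.5190734863281, 174.5408935546875), (3.0275425910949707, 17.457237243652344), 46.75847244262695) [ 0.5974933  -0.24605107  0.088     ]
215 min() iterable argument is empty
pl ((321.3552551269531, 176.33486938476562), (114.2218246459961, 116.85652923583984), 82.22431945800781) [ 0.61245228 -0.22745124  0.032     ]
```

The cup's rim centre is about 3 mm from the platter's centre, so the placing is good. The closed fingertips at (240,170) in the left pane are over the key. I press slowly.

Emit:
step_arm --pt "0 0 0 0 0 0.01 1" --pt "0 0 0 0 0 0.018 1" --pt "0 0 0 0 0 0.022 1" --pt "0 0 0 0 0 0.024 1" --pt "0 0 0 0 0 0.025 1" --pt "0 0 0 0 0 0.025 1"

```text
time_s: 13.7
tcp_pos: [0.5039, -0.2698, 0.0314]
tcp_rot: [-0.001, -3.141, -0.001]
contact_force: [-2.6, 2.2, 3.6]
opening: 0.006
```

Emit:
step_arm --pt "0 0 0 0 0 0.001 1" --pt "0 0 0 0 0 0.002 1" --pt "0 0 0 0 0 0.002 1"

```text
time_s: 14.0
tcp_pos: [0.5042, -0.27, 0.0303]
tcp_rot: [0.001, 3.141, -0.0]
contact_force: [-6.4, 4.3, 12.2]
opening: 0.007
```

12 N exceeds the spring's 5 N, so the key is on its stop. I press a hair more to be sure, then release.

Emit:
step_arm --pt "0 0 0 0 0 0.0005 1" --pt "0 0 0 0 0 0.0005 1" --pt "0 0 0 0 0 0.0005 1"

```text
time_s: 14.3
tcp_pos: [0.5042, -0.27, 0.0303]
tcp_rot: [0.001, 3.141, -0.001]
contact_force: [-6.3, 4.9, 15.9]
opening: 0.006
```

Emit:
step_arm --pt "0 0 0 0 0 -0.004 1" --pt "0 0 0 0 0 -0.01 1" --pt "0 0 0 0 0 -0.03 1" --pt "0 0 0 0 0 -0.07 1" --pt "0 0 0 0 0 -0.11 1" --pt "0 0 0 0.02 0.04 -0.15 1" --pt "0 0 0 0.03 0.08 -0.17 1" --pt "0 0 0 0.03 0.12 -0.17 1" --pt "0 0 0 0.03 0.15 -0.17 1" --pt "0 0 0 0.03 0.15 -0.17 1" --pt "0 0 0 0.03 0.15 -0.17 1"

```text
time_s: 15.4
tcp_pos: [0.4745, -0.12, 0.199]
tcp_rot: [-0.0, 3.141, -0.001]
contact_force: [0.1, -0.2, -0.8]
opening: 0.006
```

```bash
python3 - <<'E'
from h import *
s=env.state(); print(s['time_s'],s['tcp_pos'],s['contact_force'])
p=env.camera_params('wrist'); a=env.get_image('wrist');b=env.get_image('scene')
H,S,V=cv2.split(cv2.cvtColor(cv2.GaussianBlur(a,(3,3),0),cv2.COLOR_BGR2HSV))
c,e=blob((H<18)&(S>150)&(V>140),(150,100)); print(e,onz('wrist',e[0],.035,p),onz('wrist',e[0],.030,p))
cv2.imwrite('pics/w10.png',np.hstack([cv2.resize(a,(400,250)),cv2.resize(b,(400,250))]))
E
```

```text
15.4 [ 0.47446029 -0.11998155  0.19898169] [ 0.13052254 -0.21713069 -0.84909407]
((195.9788055419922, 203.36500549316406), (21.63494873046875, 24.2421932220459), 93.53382873535156) [ 0.50387956 -0.26976132  0.035     ] [ 0.50559524 -0.27215435  0.03      ]
```

View pics/w10.png

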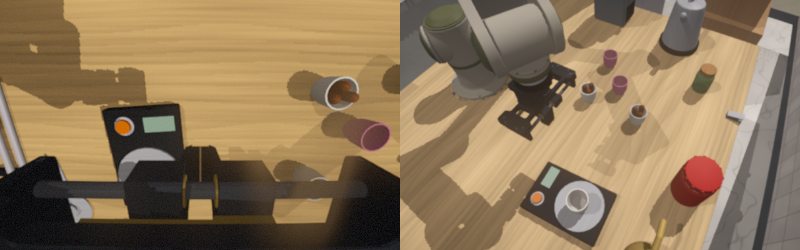

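The scene half shows the cup upright on the platter at about (577,200), the key up at (537,199), and both date cups unmoved. The robot touches nothing, so I hand in.

```bash
python3 -c "
from cell import env
print(env.sign_off())"
```

```text
the job is handed in; nothing more can be done
None
```

I set the empty white finjan upright on the scale's platter and let go. Then I pressed the tare key fully down, let it come back up, and handed the job in at about 15.5 s.

**Cup placing:** in the wrist picture the rim centre came out about 3 mm from the platter's centre. The cup met the platter at about 7.5 N; I eased off half a millimetre before opening the fingers.

**Tare key:** the press stopped at TCP height 0.0303 m with 12–16 N. That is well above the spring's 5 N, so the key was on its stop. Afterwards its position at the height of 35 mm matched the one before the press to within 1 mm, so it is up again.

**Bystanders:** the date cups and the pink cups looked untouched in the last scene picture, though I did not measure them again. The arm was clear of everything.

**Disagreements:**
- Triangulating from the fixed scene and top cameras gave heights 4–10 mm too low, so I relied on the wrist views.
- The wrist views gave 31 mm for the platter, against 32 mm in the text, and 31 mm for the key, against 35 mm.
- The measured distance from key to platter centre was about 4 mm shorter than in the text, which made no difference to the job.

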